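Close a customer's lock box and hang it on the free collection hook

TASK

The customer's re-keyed lock is in the open grey box: press the orange lid down onto the box, on the bench, until both black clips snap under its rim, then hang the closed box by the lid's handle on the free hook of the collection rail and let go. Keep the box upright with the lock in it, and leave everything else where it is.

Things in the scene. Friction and masses are not known exactly. Their poses are not given: they have to be found in the camera images.
- tub: open-topped grey plastic box, 52 mm tall, walls 64 (x) by 96 (y) mm outside, 2.5 mm thick; an outward rim 7 mm high (z 45 to 52) runs round its top, 74 by 106 mm outside. Stands loose and upright on the bench. Origin: centre of its underside, z up. Same after a half turn about z. With the lock it weighs 0.27 to 0.45 kg
- lid: orange lid, loose, standing on its two black clip arms. Plate 76 (x) by 108 (y) by 5 mm; origin: centre of the plate's underside, 26 mm above the bench at the start, z up. Home, it lies 52 mm above the box's origin with x and y along the box's (or half a turn round). Four tapered tongues under it, 6 mm deep, enter the box's mouth; it forgives 2 to 3 mm. Weighs 0.11 kg
- handle (a point): on the lid, axes as the lid's: centre of the underside of its rigid loop handle's top bar, 45 mm above the lid's origin; this rests on the hook. The loop stands in the lid's y-z plane: two legs 10 (x) by 6 (y) by 40 mm, 44 mm over their outer faces, and a bar 10 by 44 mm, 7 mm thick, on top of them (top 52 mm above the lid's origin). Opening 32 mm wide, 40 mm high, through along x
- clip_a (a joint): opening (rad, 0 to 0.5) of the sprung clip arm on the lid's +x edge: 0 = shut, grows outward. Arm 34 mm wide (y), reaching 26 mm below the lid's underside and out to x = 43 mm; its barb rides over the box's rim (opening about 0.25) and snaps under it 8 mm below the lid's underside. Pressing both over takes about 8 to 15 N in all, at the middle of the lid
- clip_b (a joint): the same for the clip arm on the lid's -x edge
- hook_free: the free hook (in any of the rail's three places): steel rod, 7 mm diameter, running level from the rail toward its own -x (the robot), turned up at its end. Origin: the seat, on top of the rod where a handle rests, 240 mm above the bench; x points back to the rail (x = 75 mm), z up. The upturn begins at x = -22 mm; its tip reaches x = -34 mm, 16 mm above the seat. Next hooks are 165 mm away
- rail: steel collection rail, fixed: bar of 14 mm diameter along y, 560 mm long, its middle at x = 75 mm, z = 236 mm in this frame, on two posts at y = +-270 mm with feet 160 by 50 mm; three hooks at y = -165, 0, 165 mm (one free). Origin on the bench below the middle hook's seat
- lock: brass rim-lock cylinder standing in the grey box, 34 mm diameter, 38 mm tall. Origin: centre of its underside
- box_b: another order, closed box with blue lid, hanging on its hook: same size as the box to be closed (86 by 108 mm with clips, 109 mm tall to the top of its handle). Origin: centre of its underside, 143 mm above the bench
- box_c: the same with a green lid, hanging on the third hook
- spray: spray can with blue band, 50 mm diameter, 150 mm tall, upright. Origin: centre of its underside
- padlock: brass padlock standing upright, 28 (x) by 52 (y) mm, 77 mm tall with its steel shackle. Origin: centre of its underside
- driver: yellow-handled screwdriver lying on the bench along its x. Origin: about its middle, on the bench
- pin_tray: aluminium tray of lock pins, 70 (x) by 100 (y) by 22 mm. Origin: centre of its underside
- door_knob: steel door knob on its round rose, 64 mm diameter, 57 mm tall. Origin: centre of its underside
- oil: small white bottle of lock oil, 36 mm diameter, 110 mm tall, upright. Origin: centre of its underside
Mind the look-alikes: they are no part of the job. There is more than one size of the lid; the one meant has the size given above. What is shaped like the lock but green is not meant.

How it is judged:
On the way:
1. the lid is snapped home on the box, square on it with both clips shut under the rim, while the box stands on the bench (z of lid in the frame of tub between 0.048 and 0.0545 m and value of joint each of clip_a, clip_b below 0.08 rad and height (world z) of tub below 0.008 m and horizontal distance between lid and tub below 0.006 m and angle between the x axis of lid and the x axis of tub, either way round below 0.1 rad and angle between the z axis of lid and the z axis of tub, either way round below 0.06 rad), for 0.2 s.
At the end, for the whole second after the job is handed in: The lid is home on the box (within 4 mm) with both clips shut, the lock inside; the box hangs at rest and upright (within 15 degrees), clear of the bench, its handle resting on the free hook between the upturned tip and the rail (x of handle in the frame of hook_free between -0.022 and 0.06 m and y of handle in the frame of hook_free between -0.016 and 0.016 m and z of handle in the frame of hook_free between -0.006 and 0.01 m and contact force between lid and hook_free above 1 N and z of lid in the frame of tub between 0.048 and 0.056 m and value of joint each of clip_a, clip_b below 0.1 rad and distance between lock and tub below 0.06 m and angle between tub's own z axis and vertical below 0.26 rad and linear speed of tub below 0.04 m/s and distance between lid and tub below 0.0565 m and angle between the x axis of lid and the x axis of tub, either way round below 0.12 rad and height (world z) of tub above 0.1 m); the robot touches nothing.
It fails at once if the box is tipped more than about 45 degrees (angle between tub's own z axis and vertical above 0.8 rad).
It fails at once if a bystander on the bench is shoved more than 30 mm (distance of any of spray, padlock, driver, pin_tray, door_knob, oil from where it was at the start of the episode above 0.03 m).
It fails at once if a box already hanging is knocked more than 45 mm (distance of any of box_b, box_c from where it was at the start of the episode above 0.045 m).
It also fails if it takes over 58 s, if anything falls off the work surface, if the arm or the gripper's body presses on something with over 40 N, if the wrist force passes 120 N, or if a joint passes its speed limit or range.

ROBOT

A 6-joint arm with a two-finger parallel gripper is mounted at the origin on the work surface. World frame = base frame: x ahead of the robot, y to its left, z up, the work surface at z = 0. Lengths are in m, angles in rad, forces in N, time in s.
With the tool pointing down it reaches from about 0.225 to 0.725 m from the base axis. Payload 3.1 kg.
Tool frame: the origin (TCP) lies at the very end of the fingers, on their centre line; the grasp point (between the pads) lies 19 mm behind it; z points along the fingers, x is the direction in which the jaws open and shut, and the axes are right-handed (so a half turn about z gives the same grasp; the last joint's range is limited). The gripper opens to 85 mm and grips with 20 to 120 N. Pads are 22 mm wide; open, the fingers measure 114 mm over their backs; the gripper's body (76 mm by 85 mm) begins 54 mm behind the grasp point. The pads swing forward as they close: fully open they stand 13 mm farther back than shut.
Start: joints at [1.022, 0.048, 0.099, 1.622, 0, 1.443], TCP at [0.214, 0.479, 0.201] pointing down, gripper open.
Joint ranges: [-2.91, 2.91], [-0.99, 1.94], [-1.21, 1.42], [-2.12, 2.29], [-1.49, 1.47], [-3.14, 3.14]. Speed limits (rad/s): [2.79, 2.79, 3.14, 3.14, 3.14, 3.14].

INTERFACE

Orientations are given as a unit quaternion [x, y, z, w].
In Python, from cell import ctrl, imaging gives the robot as it stands. The module is installed in compiled form; this text tells all that it offers.
- The arm moves only by the tool send_rows, never from a script. Its argument "steps" is text: rows parted by semicolons, each of 4 numbers parted by spaces: the shift along the tool's x, y, z in cm, then the turn about the tool's z in rad. In form: dx dy dz yaw; .... A call has 1 to 5 rows; each row shifts and turns the commanded pose from where the row before left it, along the tool's axes as they then stand; what a row does not reach is not made up. A row lasts 1/8 s, in which the tool goes at most 62.5 mm and 10.7 degrees, less where a joint would pass 70% of its speed; a pose out of reach is approached as far as the arm can. A call with a gripper value outside its range is refused whole. "grip" is the finger opening in cm, from 0 to 8.54, set as the call begins (left out, the last holds). The fingers move at their own pace and stop on an object; "squeeze" is the grip in N (left out, the last holds). Time passes only in rows, so rows that do not move let the fingers close. It gives the time, the measured TCP pose, the force and the opening at its end, in the units of the state.
- ctrl.get_obs(): the state, without advancing time (a new reading comes with each control period).
- imaging.camera(name): name is "side" or "top" or "wrist"; returns a dict with "img" (480x640x3 uint8, red, green, blue), "fx", "fy", "cx", "cy" (pixels), "rvec" (rotation vector, rad) and "tvec" (3), from world to camera coordinates, as OpenCV has them; the wrist camera has in their place "tool_from_camera" (4x4, takes a point from camera to tool coordinates, whose origin is the TCP and whose axes are the tool frame's). Camera axes: x right, y down, z forward; pixel columns grow to the right and rows downward; lengths in m; the calibration is good to about 2 mm. The wrist camera is an equidistant fisheye: a pixel r from the principal point sees the ray r / f radians off the axis. A picture is of the moment at which its call begins: read the wrist's pose just before it. There is no depth.
- ctrl.close_job(): hands the job in, once; it reports no verdict.
The state is a dict: "t": time; "joint_positions": joint angles; "qd": joint speeds; "joint_torque": joint torques, N m; "eef_pos": TCP position; "tool_rot": TCP orientation; "wrist_force": force on the tool from outside, world axes, zero at the start; "moment": the same for the moment, N m; "width": finger opening in m.
Only numpy, scipy, OpenCV 4.12 (cv2) and the standard library are available. Lean on these libraries where they do the work, as an engineer would, in place of code of your own. Each camera call takes 0.05 s, during which the arm holds its last target.

## Working session

There is one attempt and no reset: what is moved stays moved. The work goes in short steps, Python scripts to look and compute and a tool call to move; the robot and the scene stay as the last step left them, time stands still between calls to the robot, and variables do not carry over. Pictures are saved under pics/ and viewed, and the job is handed in when it is done.

Besides the shell and the picture viewer there is one more tool, called as a command line: name --argument value ..., lists and objects as JSON in quotes. send_rows: Moves the arm, as the interface text tells. Its arguments: {"type":"object","properties":{"steps":{"type":"string"},"grip":{"type":"number"},"squeeze":{"type":"number"}},"required":["steps"]}

```bash
mkdir -p pics; python3 - <<'E'
from cell import ctrl, imaging
import cv2
print(ctrl.get_obs())
for n in ["side","top","wrist"]:
    c=imaging.camera(n)
    cv2.imwrite(f"pics/{n}0.png",c["img"][:,:,::-1])
    print(n,{k:v for k,v in c.items() if k!="img"})
E
```

```text
{'t': 0.0, 'joint_positions': array([1.02220519e+00, 4.87656762e-02, 9.75356186e-02, 1.62196929e+00,
       1.36571643e-05, 1.44296710e+00]), 'qd': array([-0.00054806,  0.00068452, -0.0009147 , -0.00036517, -0.00092987,
        0.00080013]), 'joint_torque': array([ 8.44744136e-04, -3.38781273e+01,  3.20016754e+01,  2.00301310e-02,
        3.60601712e-05,  1.05319418e-05]), 'eef_pos': array([0.21409695, 0.47860399, 0.19977827]), 'tool_rot': array([ 8.39182340e-01,  5.43848836e-01, -1.08631428e-03,  5.13413900e-04]), 'wrist_force': array([-0.90773056,  0.42826418,  0.22165051]), 'moment': array([0.02132157, 0.01806179, 0.00347358]), 'width': 0.08562663622250963}
side {'fx': 473.49985277293405, 'fy': 473.49985277293405, 'cx': 324.8727169120406, 'cy': 242.45614299977598, 'rvec': array([ 2.09017706, -0.12626971,  0.06394857]), 'tvec': array([-0.43889   ,  0.1629589 ,  1.03816924])}
top {'fx': 526.5672154541987, 'fy': 526.5672154541987, 'cx': 332.7471411102247, 'cy': 237.38744034482494, 'rvec': array([ 2.1867042 , -2.19434469,  0.06233512]), 'tvec': array([-0.03171121,  0.43171894,  1.43038019])}
wrist {'fx': 371.64829954431775, 'fy': 371.64829954431775, 'cx': 317.9977513010242, 'cy': 243.86476011864295, 'tool_from_camera': array([[ 9.99999892e-01,  1.92189454e-04, -4.22674124e-04,
         1.29502120e-04],
       [-7.41250984e-05,  9.64718212e-01,  2.63284572e-01,
        -6.69762613e-02],
       [ 4.58361943e-04, -2.63284513e-01,  9.64718122e-01,
        -1.72485860e-01],
       [ 0.00000000e+00,  0.00000000e+00,  0.00000000e+00,
         1.00000000e+00]])}
```

View pics/side0.png

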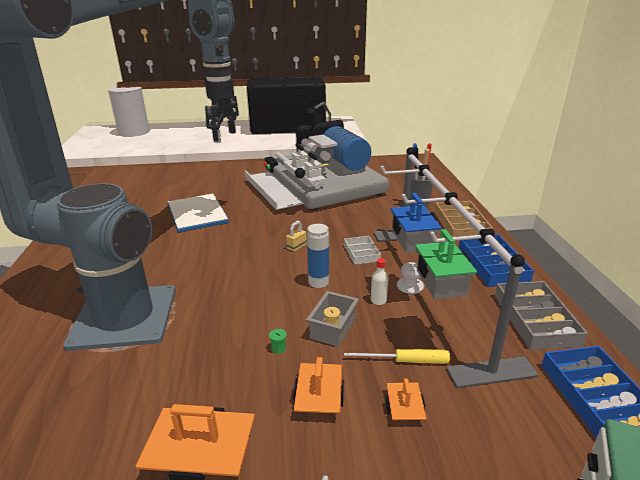

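View pics/top0.png

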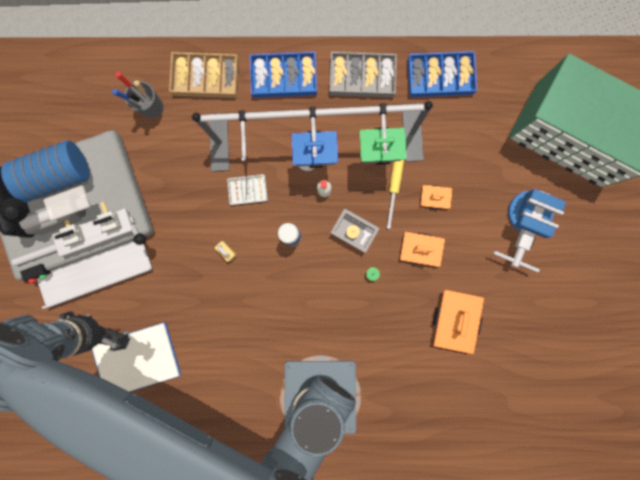

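View pics/wrist0.png

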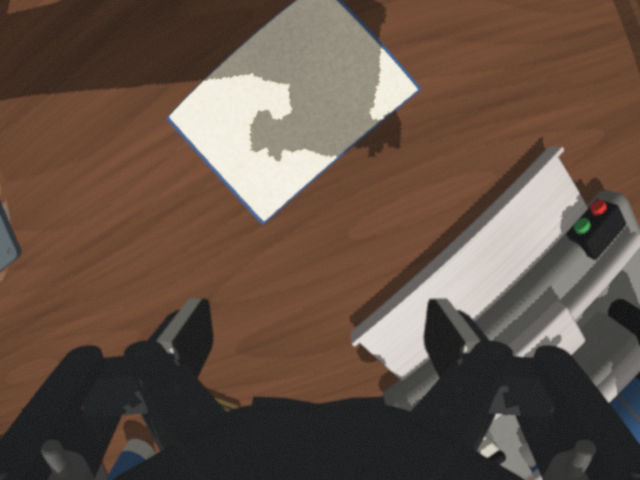

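Lid candidates: orange lids at top-image pixels (422,250), (437,197) and (459,322). Lock look-alike: the green cylinder at (373,274). The grey box with the brass lock is at (354,232). Next I'll measure the plates and the rail.

```bash
cat > h.py <<'E'
import numpy as np, cv2
from cell import ctrl, imaging
from scipy.spatial.transform import Rotation as R
def ray(c,px):
    px=np.atleast_2d(np.array(px,float))
    Rm=R.from_rotvec(c["rvec"]).as_matrix(); o=-Rm.T@c["tvec"]
    d=np.c_[(px[:,0]-c["cx"])/c["fx"],(px[:,1]-c["cy"])/c["fy"],np.ones(len(px))]@Rm
    return o,d
def onz(c,px,z):
    o,d=ray(c,px); return o+d*((z-o[2])/d[:,2])[:,None]
def proj(c,P):
    p,_=cv2.projectPoints(np.atleast_2d(np.array(P,float)),np.array(c["rvec"]),np.array(c["tvec"]),np.array([[c["fx"],0,c["cx"]],[0,c["fy"],c["cy"]],[0,0,1]]),None); return p[:,0]
def wray(c,ob,px):
    px=np.atleast_2d(np.array(px,float)); v=np.c_[px[:,0]-c["cx"],px[:,1]-c["cy"]]
    r=np.linalg.norm(v,axis=1)+1e-9; th=r/c["fx"]
    d=np.c_[v/r[:,None]*np.sin(th)[:,None],np.cos(th)]
    T=c["tool_from_camera"]; Rt=R.from_quat(ob["tool_rot"]).as_matrix()
    return ob["eef_pos"]+Rt@T[:3,3], d@T[:3,:3].T@Rt.T
def wonz(c,ob,px,z):
    o,d=wray(c,ob,px); return o+d*((z-o[2])/d[:,2])[:,None]
def wproj(c,ob,P):
    P=np.atleast_2d(np.array(P,float));T=c["tool_from_camera"]; Rt=R.from_quat(ob["tool_rot"]).as_matrix()
    p=((P-ob["eef_pos"])@Rt-T[:3,3])@T[:3,:3]
    n=np.linalg.norm(p[:,:2],axis=1)+1e-12; th=np.arctan2(n,p[:,2])
    return np.c_[c["cx"]+p[:,0]/n*th*c["fx"],c["cy"]+p[:,1]/n*th*c["fx"]]
def orange(img):
    h=cv2.cvtColor(img,cv2.COLOR_RGB2HSV); return cv2.inRange(h,(8,170,120),(22,255,255))
E
python3 - <<'E'
from h import *
c=imaging.camera("top")
print("campos",ray(c,[[0,0]])[0])
m=orange(c["img"])
for k in cv2.findContours(m,cv2.RETR_EXTERNAL,cv2.CHAIN_APPROX_NONE)[0]:
    if cv2.contourArea(k)<300: continue
    P=onz(c,k[:,0],0.031)[:,:2]
    r=cv2.minAreaRect((P*1000).astype(np.float32)); print(k[:,0].mean(0),r)
b=c["img"][170:310,310:480]; cv2.imwrite("pics/cr.png",cv2.resize(b[:,:,::-1],None,fx=4.5,fy=4.2))
b=c["img"][80:210,180:440]; cv2.imwrite("pics/cr2.png",cv2.resize(b[:,:,::-1],None,fx=3,fy=3))
E
```

```text
campos [ 0.34662334 -0.03598758  1.4532486 ]
```

View pics/cr.png

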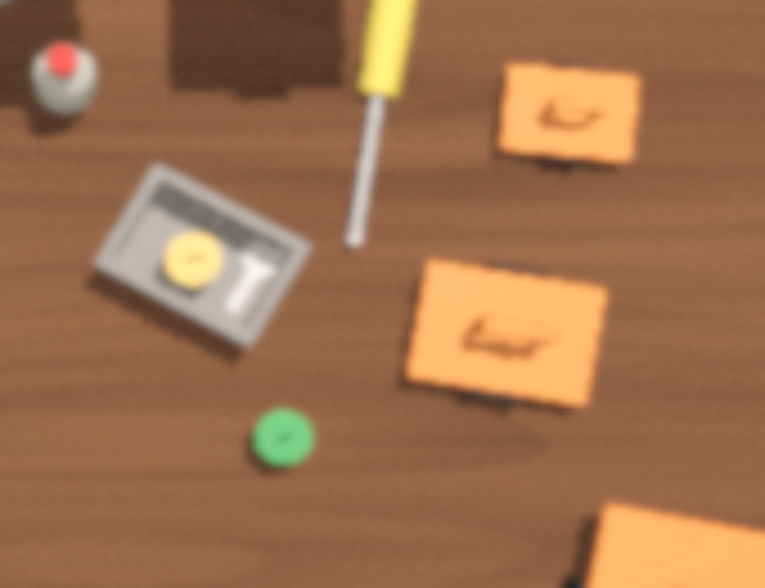

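View pics/cr2.png

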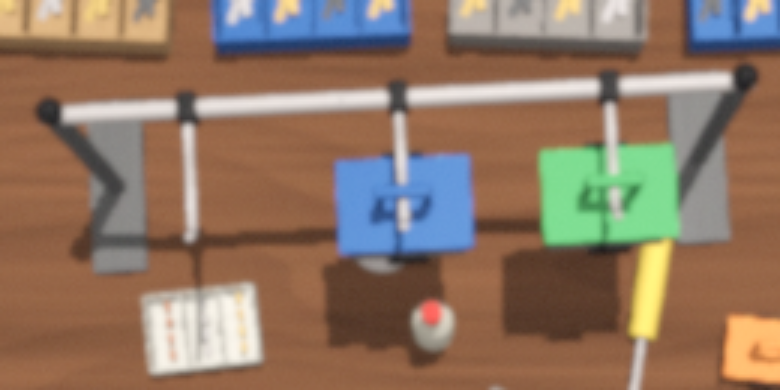

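The crops show the free hook at left of the rail (243,159 to 242,115). The grey box's brass lock sits beside a small key. The middle lid at (422,250) looks box-sized. I'll measure to confirm.

```bash
cat >> h.py <<'E'
def orange(img):
    h=cv2.cvtColor(img,cv2.COLOR_RGB2HSV); return cv2.inRange(h,(6,120,170),(17,255,255))
E
python3 - <<'E'
from h import *
c=imaging.camera("top"); img=c["img"]
m=orange(img)
for k in cv2.findContours(m,cv2.RETR_EXTERNAL,cv2.CHAIN_APPROX_NONE)[0]:
    if cv2.contourArea(k)<300: continue
    P=onz(c,k[:,0],0.031)[:,:2]
    r=cv2.minAreaRect((P*1000).astype(np.float32)); print(k[:,0].mean(0),r)
h=cv2.cvtColor(img,cv2.COLOR_RGB2HSV)
g=cv2.inRange(h,(0,0,70),(180,60,255))
g[:200]=0;g[265:]=0;g[:,:320]=0;g[:,390:]=0
k=max(cv2.findContours(g,cv2.RETR_EXTERNAL,cv2.CHAIN_APPROX_NONE)[0],key=cv2.contourArea)
P=onz(c,k[:,0],0.052)[:,:2]; r=cv2.minAreaRect((P*1000).astype(np.float32)); print("tub",r,cv2.boxPoints(cv2.minAreaRect(k)).tolist())
# rail joints: at bar height .236+7; hooks
for p in [(242.2,115),(312.7,112.5),(383.2,109.5)]: print("joint",p,onz(c,[p],0.243))
print("tip",onz(c,[(243.3,159.5)],0.25))
print("handles b", onz(c,[(313,148)],0.25), "c",onz(c,[(383,145)],0.25))
E
```

```text
[458.77486911 321.23036649] ((204.32818603515625, -370.1664733886719), (113.55335235595703, 158.4090576171875), 78.10759735107422)
[422.31851852 248.64444444] ((399.9131164550781, -275.6166687011719), (113.9825439453125, 82.04853820800781), 79.7857666015625)
[436.31313131 196.22222222] ((541.9611206054688, -315.25811767578125), (84.25180053710938, 61.05008316040039), 83.740234375)
tub ((447.8692932128906, -91.37574005126953), (107.22015380859375, 77.25212097167969), 60.125457763671875) [[329.892333984375, 232.9384765625], [344.23077392578125, 207.84616088867188], [379.123046875, 227.78460693359375], [364.78460693359375, 252.87692260742188]]
joint (242.2, 115) [[0.70506954 0.17680841 0.243     ]]
joint (312.7, 112.5) [[0.71033171 0.01215404 0.243     ]]
joint (383.2, 109.5) [[ 0.71678043 -0.15250941  0.243     ]]
tip [[0.59857513 0.17233571 0.25      ]]
handles b [[0.62482545 0.01128052 0.25      ]] c [[ 0.63121136 -0.15061665  0.25      ]]
```

Sizes (mm, slightly inflated): 158×113, 114×82 and 84×61. The one meant is therefore the middle lid at (422,250). Next I'll write a move calculator and go look at it from above.

```bash
cat >> h.py <<'E'
def plan(target,ang=None,n=None,vmax=0.045,start=None):
    """rows from the present (or given) pose to target xyz, tool x axis at ang (deg, world)"""
    ob=ctrl.get_obs(); p=np.array(ob["eef_pos"]); Rt=R.from_quat(ob["tool_rot"]).as_matrix()
    a0=np.degrees(np.arctan2(Rt[1,0],Rt[0,0]))
    if start is not None: p=np.array(start[:3]);a0=start[3]
    da=0 if ang is None else (ang-a0)
    D=np.array(target)-p
    if n is None: n=int(max(1,np.ceil(np.linalg.norm(D)/vmax),np.ceil(abs(da)/8)))
    print("at",p.round(4),"ang",round(a0,2),"n",n)
    rows=[]
    for i in range(n):
        a=np.radians(a0+da*i/n); x=np.array([np.cos(a),np.sin(a),0]); y=np.array([np.sin(a),-np.cos(a),0])
        d=D/n*100
        rows.append("%.2f %.2f %.2f %.3f"%(d@x,d@y,-d[2],-np.radians(da/n)))
    for i in range(0,n,5): print("; ".join(rows[i:i+5]))
E
python3 - <<'E'
from h import *
plan([0.40,-0.25,0.2],80)
E
```

```text
at [0.2143 0.4789 0.2004] ang 65.89 n 17
-3.47 2.75 0.00 -0.014; -3.51 2.70 0.00 -0.014; -3.55 2.65 0.00 -0.014; -3.58 2.60 0.00 -0.014; -3.62 2.54 0.00 -0.014
-3.66 2.49 0.00 -0.014; -3.69 2.44 0.00 -0.014; -3.73 2.38 0.00 -0.014; -3.76 2.33 0.00 -0.014; -3.80 2.27 0.00 -0.014
-3.83 2.22 0.00 -0.014; -3.86 2.16 0.00 -0.014; -3.89 2.11 0.00 -0.014; -3.92 2.05 0.00 -0.014; -3.95 1.99 0.00 -0.014
-3.98 1.94 0.00 -0.014; -4.01 1.88 0.00 -0.014
```

send_rows --steps "-3.5 2.7 0 -0.014; -3.5 2.7 0 -0.014; -3.55 2.65 0 -0.014; -3.6 2.6 0 -0.014; -3.6 2.55 0 -0.014" --grip 8.5 --squeeze 60

```text
t: 0.88
eef_pos: [0.2686, 0.2633, 0.2009]
tool_rot: [0.819, 0.573, 0.0, 0.0]
wrist_force: [0.7, 0.2, 0.5]
width: 0.0853
```

send_rows --steps "-3.65 2.5 0 -0.014; -3.7 2.45 0 -0.014; -3.7 2.4 0 -0.014; -3.75 2.35 0 -0.014; -3.8 2.25 0 -0.014"

```text
t: 1.5
eef_pos: [0.323, 0.0489, 0.2011]
tool_rot: [0.799, 0.601, 0.0, 0.0]
wrist_force: [0.5, -0.3, -0.1]
width: 0.0852
```

send_rows --steps "-3.8 2.2 0 -0.014; -3.85 2.15 0 -0.014; -3.9 2.1 0 -0.014; -3.9 2.05 0 -0.014; -3.95 2.0 0 -0.014"

```text
t: 2.12
eef_pos: [0.3761, -0.1654, 0.201]
tool_rot: [0.778, 0.629, 0.0, 0.0]
wrist_force: [0.6, 0.8, -0.3]
width: 0.0848
```

send_rows --steps "-4 1.95 0 -0.014; -4 1.9 0 -0.014; 0 0 0 0; 0 0 0 0"

```text
t: 2.62
eef_pos: [0.3971, -0.2494, 0.2008]
tool_rot: [0.769, 0.639, 0.0, -0.001]
wrist_force: [-0.2, 0.4, -0.6]
width: 0.0849
```

```bash
python3 - <<'E'
from h import *
ob=ctrl.get_obs(); c=imaging.camera("wrist"); cv2.imwrite("pics/w1.png",c["img"][:,:,::-1])
print(ob["t"],ob["eef_pos"],ob["joint_positions"].round(3),R.from_quat(ob["tool_rot"]).as_matrix().round(4).tolist())
E
```

```text
2.625 [ 0.39711457 -0.24944097  0.200772  ] [-0.704 -0.096 -0.043  1.626  0.    -0.521] [[0.1821, 0.9833, -0.0008], [0.9833, -0.1821, 0.0012], [0.001, -0.001, -1.0]]
```

View pics/w1.png

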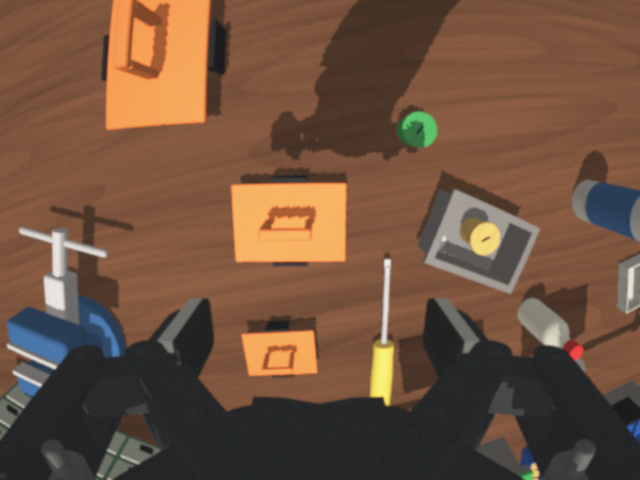

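The wrist view shows the meant lid at (290,223), the small lid at (280,352), the large one at (160,65) and the box with the lock at (481,240). I'll measure from this one.

```bash
python3 - <<'E'
from h import *
ob=ctrl.get_obs(); c=imaging.camera("wrist"); img=c["img"]
m=orange(img)
h=cv2.cvtColor(img,cv2.COLOR_RGB2HSV)
print(h[230,245],h[255,330])
m=cv2.inRange(h,(6,150,140),(18,255,255)); m[:150]=0;m[300:]=0;m[:,:200]=0;m[:,370:]=0
k=max(cv2.findContours(m,cv2.RETR_EXTERNAL,cv2.CHAIN_APPROX_NONE)[0],key=cv2.contourArea)
r=cv2.minAreaRect((wonz(c,ob,k[:,0],.031)[:,:2]*1000).astype(np.float32)); print("lid",r)
g=cv2.inRange(h,(0,0,60),(180,60,255)); g[:170]=0;g[310:]=0;g[:,:400]=0;g[:,550:]=0
k=max(cv2.findContours(g,cv2.RETR_EXTERNAL,cv2.CHAIN_APPROX_NONE)[0],key=cv2.contourArea)
v=img.copy(); cv2.drawContours(v,[k],-1,(255,0,0),1)
r=cv2.minAreaRect((wonz(c,ob,k[:,0],.052)[:,:2]*1000).astype(np.float32)); print("tub",r)
# corners by eye on crop
cv2.imwrite("pics/w1c.png",cv2.resize(v[160:310,210:560,::-1],None,fx=2.2,fy=2.2,interpolation=cv2.INTER_CUBIC))
E
```

```text
[ 16 153 247] [ 16 153 247]
lid ((397.8564147949219, -277.59942626953125), (109.57609558105469, 77.69026947021484), 79.8795166015625)
tub ((443.81817626953125, -100.24092102050781), (119.81464385986328, 75.00244903564453), 59.997100830078125)
```

View pics/w1c.png

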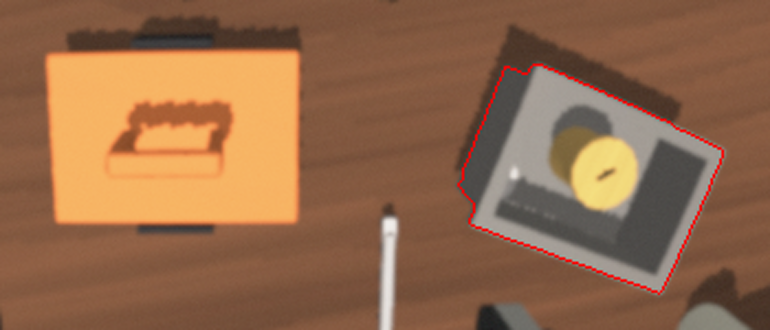

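```bash
python3 - <<'E'
from h import *
ob=ctrl.get_obs(); c=imaging.camera("wrist"); img=c["img"]
h=cv2.cvtColor(img,cv2.COLOR_RGB2HSV)
for t in (105,120,130):
    g=cv2.inRange(h,(0,0,t),(180,70,255)); g[:170]=0;g[310:]=0;g[:,:400]=0;g[:,550:]=0
    k=max(cv2.findContours(g,cv2.RETR_EXTERNAL,cv2.CHAIN_APPROX_NONE)[0],key=cv2.contourArea)
    print(t,cv2.minAreaRect((wonz(c,ob,k[:,0],.052)[:,:2]*1000).astype(np.float32)))
plan([0.398,-0.2776,0.10],79.9,n=4)
plan([0.398,-0.2776,0.035],79.9,n=3,start=[0.398,-0.2776,0.1,79.9])
E
```

```text
105 ((447.27337646484375, -94.56230163574219), (107.2062759399414, 75.09310913085938), 59.9422492980957)
120 ((447.5513000488281, -94.50724792480469), (106.81158447265625, 74.66663360595703), 59.981319427490234)
130 ((447.6764831542969, -94.39527130126953), (106.434814453125, 74.604248046875), 60.08843231201172)
at [ 0.3974 -0.249   0.2013] ang 79.6 n 4
-0.70 0.14 2.53 -0.001; -0.70 0.14 2.53 -0.001; -0.70 0.14 2.53 -0.001; -0.70 0.14 2.53 -0.001
at [ 0.398  -0.2776  0.1   ] ang 79.9 n 3
0.00 0.00 2.17 -0.000; 0.00 0.00 2.17 -0.000; 0.00 0.00 2.17 -0.000
```

send_rows --steps "-0.7 0.14 2.5 0; -0.7 0.14 2.5 0; -0.7 0.14 2.5 0; -0.7 0.14 2.5 0; 0 0 0 0"

```text
t: 3.4
eef_pos: [0.3965, -0.2766, 0.0991]
tool_rot: [0.768, 0.64, -0.0, -0.002]
wrist_force: [-0.9, 0.8, -0.9]
width: 0.085
```

```bash
python3 - <<'E'
from h import *
plan([0.398,-0.2776,0.038],79.9,n=4)
ob=ctrl.get_obs(); c=imaging.camera("wrist"); cv2.imwrite("pics/w2.png",c["img"][:,:,::-1])
E
```

```text
at [ 0.3965 -0.2766  0.0991] ang 79.57 n 4
-0.02 0.04 1.53 -0.001; -0.02 0.04 1.53 -0.001; -0.02 0.04 1.53 -0.001; -0.02 0.04 1.53 -0.001
```

View pics/w2.png

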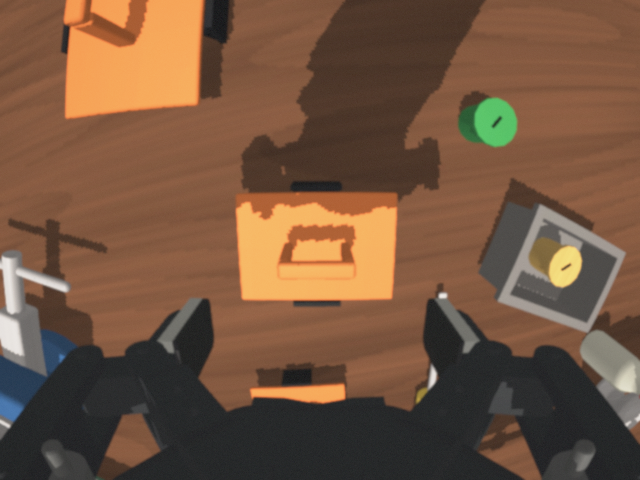

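The view shows the lid centred between the fingers (lid centre about x=317, cx=318). Descending.

send_rows --steps "0 0.05 1.5 0; 0 0.05 1.5 0; 0 0.05 1.5 0; 0 0 1.6 0; 0 0 0 0"

```text
t: 4.08
eef_pos: [0.3979, -0.2775, 0.0377]
tool_rot: [0.769, 0.64, -0.0, -0.002]
wrist_force: [-0.0, 0.5, 1.4]
width: 0.0849
```

send_rows --steps "0 0 0 0; 0 0 0 0; 0 0 0 0; 0 0 0 0; 0 0 0 0" --grip 3.5 --squeeze 70

```text
t: 4.7
eef_pos: [0.4003, -0.2794, 0.0415]
tool_rot: [0.769, 0.64, 0.0, 0.001]
wrist_force: [-0.7, 1.3, 5.2]
width: 0.0402
```

send_rows --steps "0 0 0 0; 0 0 0 0"

```text
t: 4.95
eef_pos: [0.4003, -0.2794, 0.0415]
tool_rot: [0.769, 0.64, 0.0, 0.001]
wrist_force: [0.3, 0.6, 5.4]
width: 0.0397
```

```bash
python3 - <<'E'
from h import *
ob=ctrl.get_obs(); c=imaging.camera("wrist"); cv2.imwrite("pics/w3.png",c["img"][:,:,::-1])
E
```

```text
(no output)
```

View pics/w3.png

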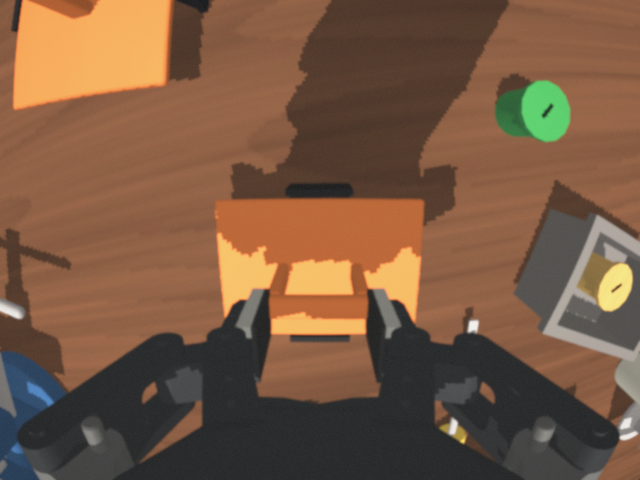

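Grip holds on the handle legs (both legs between the pads at (270,300) and (370,300)). Lifting.

send_rows --steps "0 0 -1 0; 0 0 -2.5 0; 0 0 -3 0; 0 0 -3 0; 0 0 0 0"

```text
t: 5.62
eef_pos: [0.4008, -0.2802, 0.1378]
tool_rot: [0.769, 0.64, 0.0, 0.003]
wrist_force: [0.2, 1.1, -0.9]
width: 0.0403
```

```bash
python3 - <<'E'
from h import *
ob=ctrl.get_obs(); c=imaging.camera("wrist"); cv2.imwrite("pics/w4.png",c["img"][:,:,::-1])
s=imaging.camera("side"); cv2.imwrite("pics/s4.png",cv2.resize(s["img"][200:440,200:520,::-1],None,fx=2.4,fy=2.4))
print(ob["wrist_force"],ob["moment"],ob["width"],ob["eef_pos"],R.from_quat(ob["tool_rot"]).as_matrix()[:,2])
E
```

```text
[ 0.17783086  1.09414917 -0.92927048] [-0.01647454 -0.0303452  -0.00848303] 0.04027108776718593 [ 0.40076328 -0.28024254  0.13777454] [ 0.00380495 -0.003844   -0.99998537]
```

View pics/w4.png

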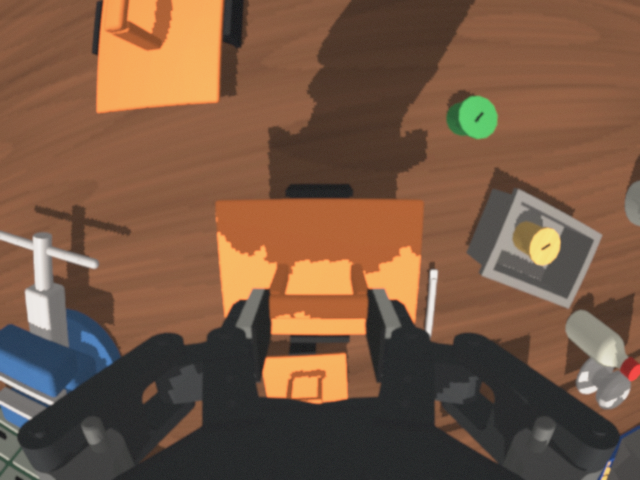

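View pics/s4.png

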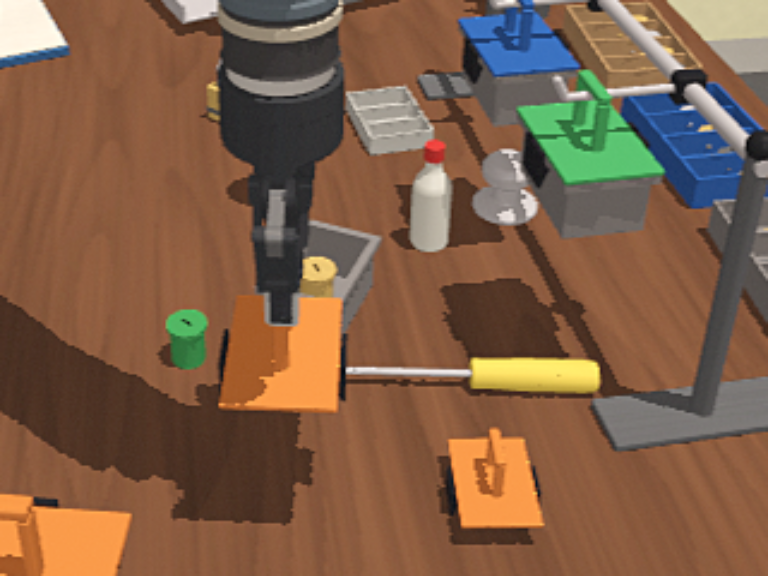

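```bash
python3 - <<'E'
from h import *
ob=ctrl.get_obs(); c=imaging.camera("wrist"); img=c["img"]
h=cv2.cvtColor(img,cv2.COLOR_RGB2HSV)
m=cv2.inRange(h,(4,150,120),(18,255,255)); m[:170]=0;m[345:]=0;m[:,:190]=0;m[:,440:]=0
k=max(cv2.findContours(m,cv2.RETR_EXTERNAL,cv2.CHAIN_APPROX_NONE)[0],key=cv2.contourArea)
Rt=R.from_quat(ob["tool_rot"]).as_matrix()
P=wonz(c,ob,k[:,0],ob["eef_pos"][2]-0.0105)
q=(P-ob["eef_pos"])@Rt*1000
r=cv2.minAreaRect(q[:,:2].astype(np.float32)); print(r); print(q[:,:2].min(0),q[:,:2].max(0))
pts=k[:,0]; 
far=pts[pts[:,1]<206]; print("far",q[pts[:,1]<206][[0,len(far)//2,-1]].round(1).tolist())
cc=(pts[:,1]>330)&(pts[:,0]>280)&(pts[:,0]<350); print("near",q[cc][::12].round(1).tolist())
# tub again
for t in (120,):
    g=cv2.inRange(h,(0,0,t),(180,70,255)); g[:170]=0;g[315:]=0;g[:,:445]=0;g[:,615:]=0
    k=max(cv2.findContours(g,cv2.RETR_EXTERNAL,cv2.CHAIN_APPROX_NONE)[0],key=cv2.contourArea)
    print(t,cv2.minAreaRect((wonz(c,ob,k[:,0],.052)[:,:2]*1000).astype(np.float32)))
plan([0.39,-0.14,0.15],60.0)
E
```

```text
((0.9883575439453125, -2.686004638671875), (76.37318420410156, 108.18245697021484), 89.8179931640625)
[-53.13309158 -41.00475237] [55.17133829 35.43221843]
far [[-28.4, -40.8, 10.5], [26.1, -40.8, 10.5], [-27.9, -40.3, 10.5]]
near [[-20.6, 35.3, 10.5], [-13.8, 35.2, 10.5], [-7.1, 35.2, 10.5], [-0.4, 35.1, 10.5], [6.3, 35.1, 10.5], [13.0, 35.2, 10.5]]
120 ((447.4949951171875, -94.63453674316406), (106.83976745605469, 74.61447143554688), 60.01541519165039)
at [ 0.3987 -0.2783  0.1336] ang 79.53 n 4
3.36 -0.84 -0.41 0.085; 3.28 -1.13 -0.41 0.085; 3.17 -1.40 -0.41 0.085; 3.04 -1.66 -0.41 0.085
```

Lid in tool frame: centre (1.0, -2.7) mm, measured 76.4×108.2, which confirms it is the right lid. Now to above the box.

```bash
python3 - <<'E'
from h import *
print(ctrl.get_obs()["eef_pos"],ctrl.get_obs()["qd"])
plan([0.4493,-0.0968,0.15],60.0)
E
```

```text
[ 0.39872368 -0.27825656  0.13360836] [ 0.00056079  0.00681832 -0.01602329  0.00115469 -0.00078613  0.00016982]
at [ 0.3987 -0.2783  0.1336] ang 79.53 n 5
3.75 0.33 -0.33 0.068; 3.77 0.08 -0.33 0.068; 3.76 -0.18 -0.33 0.068; 3.74 -0.43 -0.33 0.068; 3.70 -0.69 -0.33 0.068
```

send_rows --steps "3.75 0.35 -0.35 0.068; 3.75 0.1 -0.35 0.068; 3.75 -0.2 -0.35 0.068; 3.75 -0.4 -0.35 0.068; 3.7 -0.7 -0.3 0.068"

```text
t: 6.4
eef_pos: [0.4492, -0.0961, 0.15]
tool_rot: [0.866, 0.499, -0.001, -0.001]
wrist_force: [0.3, 0.7, -1.3]
width: 0.0397
```

send_rows --steps "0 0 0 0; 0 0 0 0; 0 0 0 0"

```text
t: 6.78
eef_pos: [0.4495, -0.0984, 0.1512]
tool_rot: [0.866, 0.5, -0.001, -0.0]
wrist_force: [-0.3, 0.1, -0.5]
width: 0.0396
```

```bash
python3 - <<'E'
from h import *
ob=ctrl.get_obs(); c=imaging.camera("wrist"); cv2.imwrite("pics/w5.png",c["img"][:,:,::-1])
s=imaging.camera("side"); cv2.imwrite("pics/s5.png",cv2.resize(s["img"][150:390,200:520,::-1],None,fx=2.4,fy=2.4))
print(ob["eef_pos"]); plan([0.4493,-0.0968,0.15],60.0)
E
```

```text
[ 0.44953411 -0.0983693   0.15116507]
at [ 0.4498 -0.0985  0.1516] ang 59.96 n 1
0.12 -0.12 0.16 -0.001
```

View pics/w5.png

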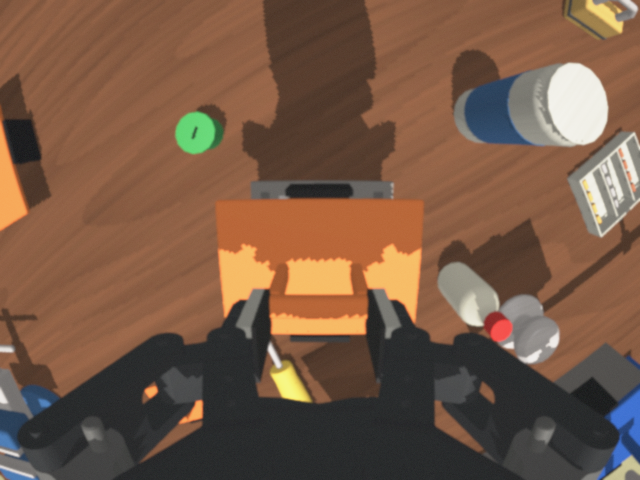

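View pics/s5.png

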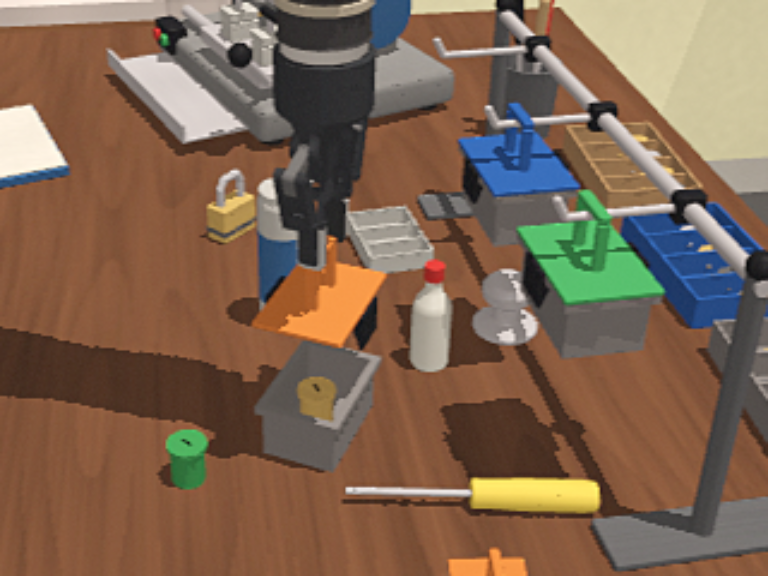

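The wrist view shows the box's far rim peeking out behind the lid (252 to 395, row 182). I'll check the alignment from those corners.

```bash
python3 - <<'E'
from h import *
ob=ctrl.get_obs(); c=imaging.camera("wrist"); img=c["img"]
cv2.imwrite("pics/w5c.png",cv2.resize(img[170:210,235:415,::-1],None,fx=4.4,fy=4.4,interpolation=cv2.INTER_CUBIC))
Rt=R.from_quat(ob["tool_rot"]).as_matrix(); print(ob["eef_pos"])
x=np.array([[252,181.5],[395,181.5]])
print(((wonz(c,ob,x,.052)-ob["eef_pos"])@Rt*1000).round(1).tolist())
def tow(p,z): return ob["eef_pos"]+Rt@np.array([p[0],p[1],0])/1000*1
# expected far-rim corners if tub is exactly under lid
for sx in (-53,53):
    P=ob["eef_pos"]+Rt@np.array([(1+sx)/1000,(-2.7-37)/1000,0]); P[2]=.052
    print(wproj(c,ob,P))
E
```

```text
[ 0.44976808 -0.0984513   0.15160191]
[[-48.9, -40.5, 99.6], [57.1, -40.7, 99.6]]
[[247.9430234  182.79185853]]
[[390.87462193 182.87287782]]
```

View pics/w5c.png

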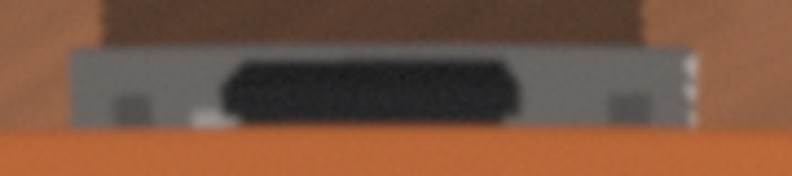

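send_rows --steps "0.2 -0.12 1.5 0; 0 0 1.5 0; 0 0 1.5 0; 0 0 0.7 0; 0 0 0 0"

```text
t: 7.55
eef_pos: [0.4494, -0.0951, 0.099]
tool_rot: [0.866, 0.5, -0.001, -0.001]
wrist_force: [0.4, 1.7, -0.6]
width: 0.0398
```

send_rows --steps "0 0 0 0; 0 0 0 0"

```text
t: 7.8
eef_pos: [0.4507, -0.0955, 0.1008]
tool_rot: [0.866, 0.5, 0.0, 0.001]
wrist_force: [0.2, -0.0, -0.5]
width: 0.0398
```

```bash
python3 - <<'E'
from h import *
ob=ctrl.get_obs(); c=imaging.camera("wrist"); img=c["img"]
cv2.imwrite("pics/w6.png",cv2.resize(img[150:360,180:460,::-1],None,fx=2.6,fy=2.6))
s=imaging.camera("side"); cv2.imwrite("pics/s6.png",cv2.resize(s["img"][200:380,240:440,::-1],None,fx=3.2,fy=3.2,interpolation=cv2.INTER_CUBIC))
print(ob["eef_pos"]); 
Rt=R.from_quat(ob["tool_rot"]).as_matrix()
for sx in (-53,53):
    P=ob["eef_pos"]+Rt@np.array([(1+sx)/1000,(-2.7-37)/1000,0]); P[2]=.052
    print(wproj(c,ob,P))
E
```

```text
[ 0.45070634 -0.09553969  0.10077331]
[[232.52157928 191.26639436]]
[[406.64859094 191.3546811 ]]
```

View pics/w6.png

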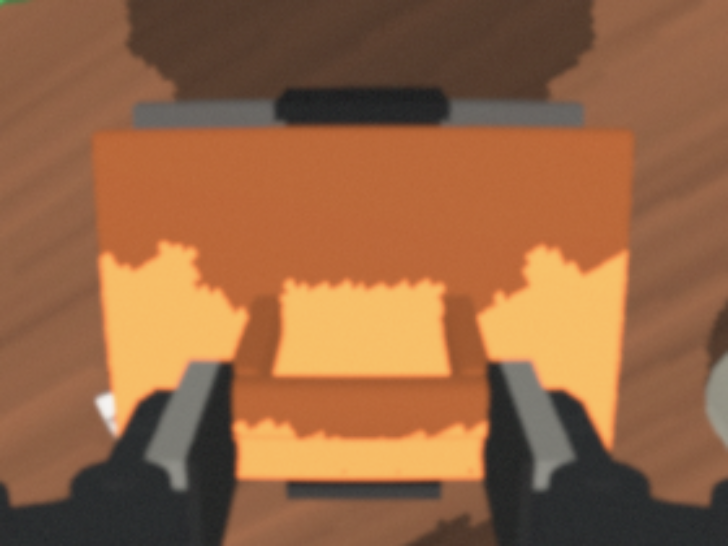

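View pics/s6.png

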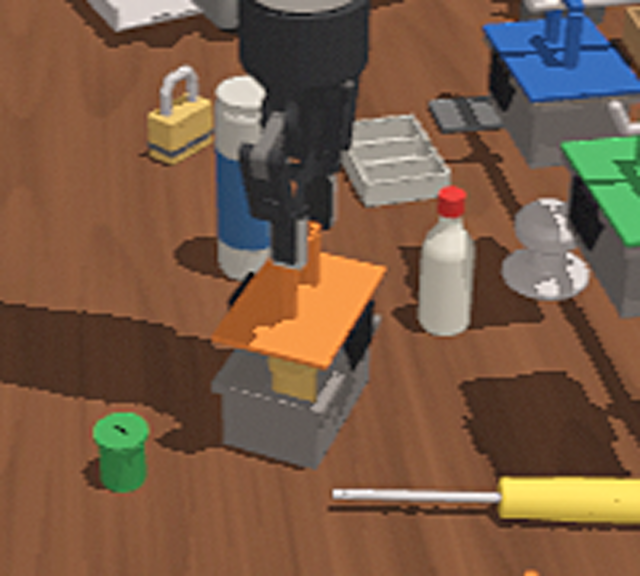

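Aligned within about 1 mm (rim corners at 231 and 404, row 190, against 232.5, 406.6 and 191 expected). I'll nudge it and press down.

send_rows --steps "-0.1 -0.1 0.5 0; 0 0 0.7 0; 0 0 0.7 0; 0 0 0.4 0; 0 0 0 0"

```text
t: 8.52
eef_pos: [0.4505, -0.0965, 0.0789]
tool_rot: [0.866, 0.5, 0.001, 0.002]
wrist_force: [-0.7, 0.4, 7.5]
width: 0.0397
```

send_rows --steps "0 0 0.4 0; 0 0 0.4 0; 0 0 0 0; 0 0 0 0"

```text
t: 9.02
eef_pos: [0.4491, -0.0956, 0.0697]
tool_rot: [0.866, 0.5, 0.001, 0.0]
wrist_force: [-0.8, -0.0, 5.8]
width: 0.0402
```

```bash
python3 - <<'E'
from h import *
ob=ctrl.get_obs(); c=imaging.camera("wrist"); img=c["img"]
print(ob["eef_pos"],ob["wrist_force"],ob["moment"],ob["width"])
cv2.imwrite("pics/w7.png",cv2.resize(img[150:360,180:460,::-1],None,fx=2.6,fy=2.6))
s=imaging.camera("side"); cv2.imwrite("pics/s7.png",cv2.resize(s["img"][200:380,240:440,::-1],None,fx=3.2,fy=3.2,interpolation=cv2.INTER_CUBIC))
E
```

```text
[ 0.44914658 -0.09558477  0.06968448] [-7.68960014e-01 -5.34881426e-04  5.83625630e+00] [ 0.16762373  0.04525764 -0.04389146] 0.040249717061176936
```

View pics/w7.png

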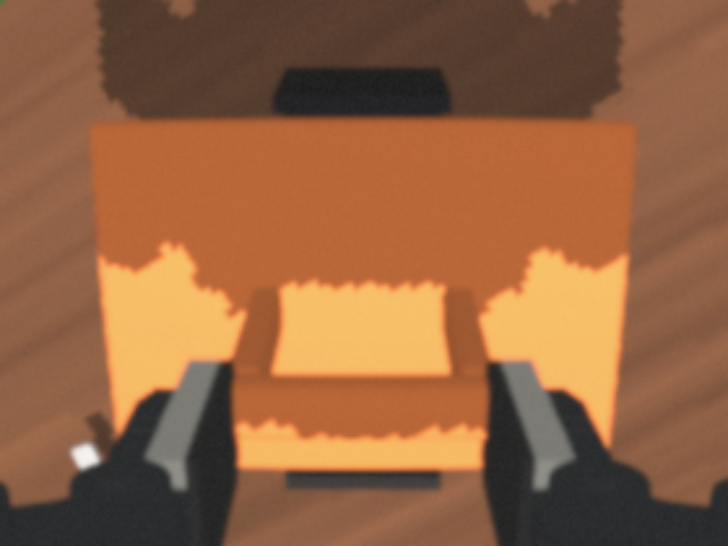

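View pics/s7.png

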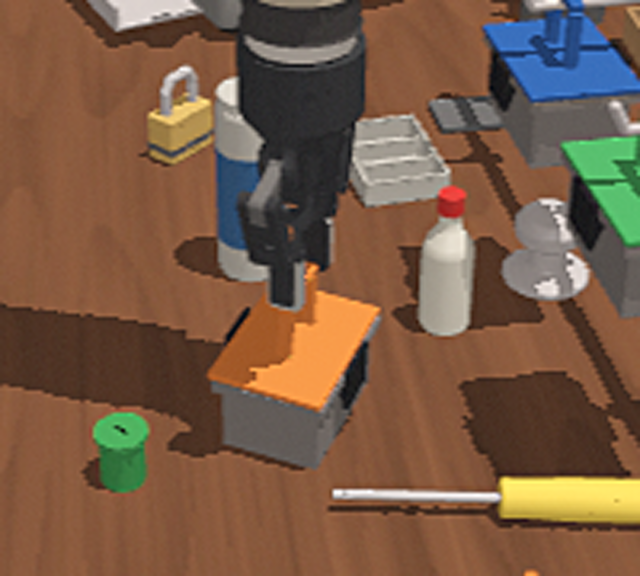

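Far clip still rides the rim (black arm protruding at row ~68 in the crop). The lid is about 2 mm high there, so I'll press further.

send_rows --steps "0 0 0.3 0; 0 0 0.3 0; 0 0 0 0; 0 0 0 0"

```text
t: 9.62
eef_pos: [0.4497, -0.0952, 0.0676]
tool_rot: [0.866, 0.501, 0.002, 0.001]
wrist_force: [-5.3, 5.5, 23.6]
width: 0.0394
```

```bash
python3 - <<'E'
from h import *
ob=ctrl.get_obs(); c=imaging.camera("wrist"); img=c["img"]
print(ob["eef_pos"],ob["wrist_force"],ob["moment"],ob["width"])
cv2.imwrite("pics/w8.png",cv2.resize(img[150:360,180:460,::-1],None,fx=2.6,fy=2.6))
E
```

```text
[ 0.44974084 -0.09519635  0.06757228] [-5.30191891  5.51801751 23.5833534 ] [ 0.67091541  1.53735296 -0.05445888] 0.03936606519166332
```

View pics/w8.png

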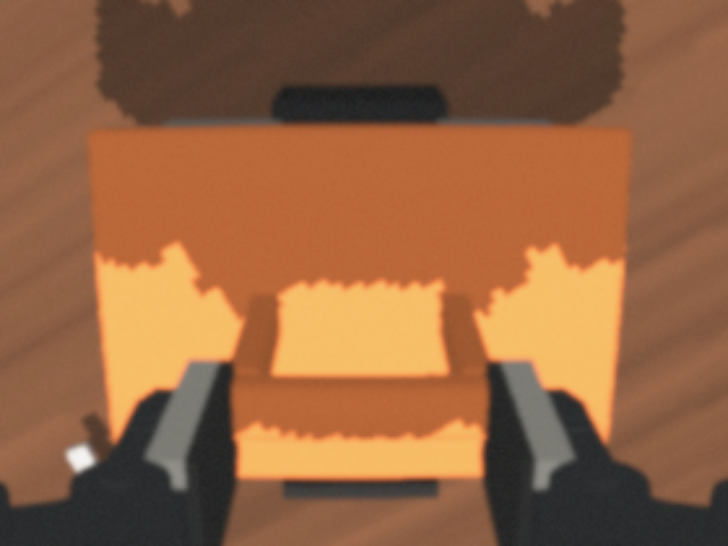

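The far clip snapped shut and z is at the home height. I'll ease off, then test with a small lift.

send_rows --steps "0 0 -0.25 0; 0 0 -0.2 0; 0 0 0 0; 0 0 0 0"

```text
t: 10.18
eef_pos: [0.4491, -0.0952, 0.068]
tool_rot: [0.866, 0.501, 0.001, -0.0]
wrist_force: [0.3, 2.3, 7.3]
width: 0.04
```

```bash
python3 - <<'E'
from h import *
ob=ctrl.get_obs(); c=imaging.camera("wrist"); img=c["img"]
print(ob["eef_pos"],ob["wrist_force"],ob["moment"],ob["width"])
cv2.imwrite("pics/w9.png",cv2.resize(img[150:360,180:460,::-1],None,fx=2.6,fy=2.6))
s=imaging.camera("side"); cv2.imwrite("pics/s9.png",cv2.resize(s["img"][240:380,250:400,::-1],None,fx=4.2,fy=4.2,interpolation=cv2.INTER_CUBIC))
E
```

```text
[ 0.44914448 -0.09523415  0.06799938] [0.25964982 2.31732362 7.32305969] [ 0.25535089  0.13692803 -0.04675898] 0.04000658699053511
```

View pics/w9.png

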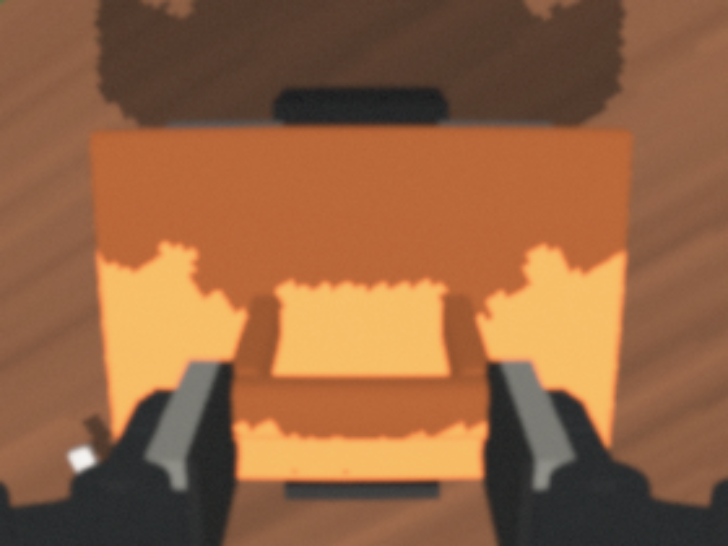

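View pics/s9.png

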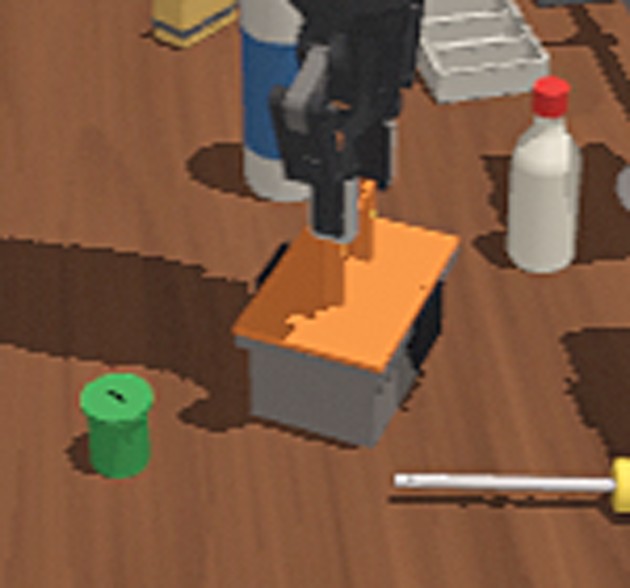

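Both clips look shut. Releasing the remaining preload and then lifting a little to test.

send_rows --steps "0 0 -0.2 0; 0 0 0 0; 0 0 0 0; 0 0 0 0"

```text
t: 10.78
eef_pos: [0.4482, -0.0955, 0.0686]
tool_rot: [0.866, 0.5, -0.0, -0.001]
wrist_force: [0.9, 0.8, -2.7]
width: 0.0398
```

send_rows --steps "0 0 -0.5 0; 0 0 -1 0; 0 0 -1 0; 0 0 0 0; 0 0 0 0"

```text
t: 11.4
eef_pos: [0.4488, -0.0958, 0.0946]
tool_rot: [0.866, 0.5, 0.0, 0.0]
wrist_force: [0.3, -0.8, -4.9]
width: 0.0398
```

```bash
python3 - <<'E'
from h import *
ob=ctrl.get_obs(); c=imaging.camera("wrist"); img=c["img"]
print(ob["eef_pos"],ob["wrist_force"],ob["moment"],ob["width"])
cv2.imwrite("pics/w10.png",cv2.resize(img[150:360,180:460,::-1],None,fx=2.6,fy=2.6))
s=imaging.camera("side"); cv2.imwrite("pics/s10.png",cv2.resize(s["img"][220:360,250:400,::-1],None,fx=4.2,fy=4.2,interpolation=cv2.INTER_CUBIC))
E
```

```text
[ 0.44883972 -0.09579435  0.09464994] [ 0.34826624 -0.75397588 -4.93150532] [ 0.02927605 -0.00681503  0.06373972] 0.039767274658976344
```

View pics/w10.png

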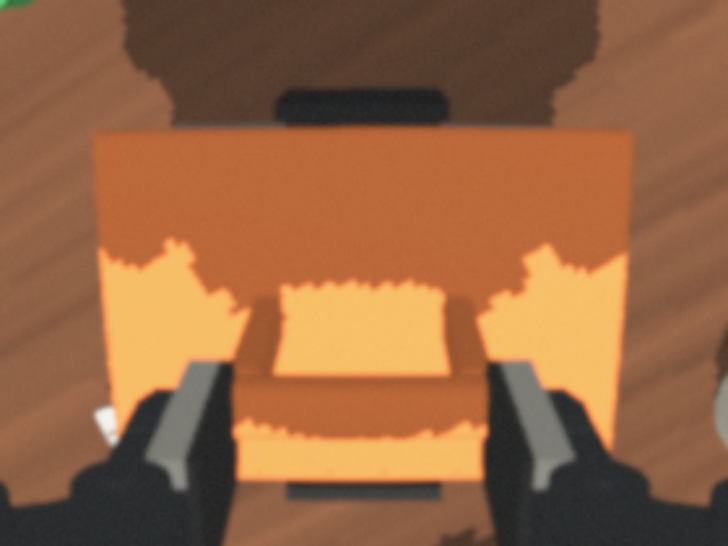

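View pics/s10.png

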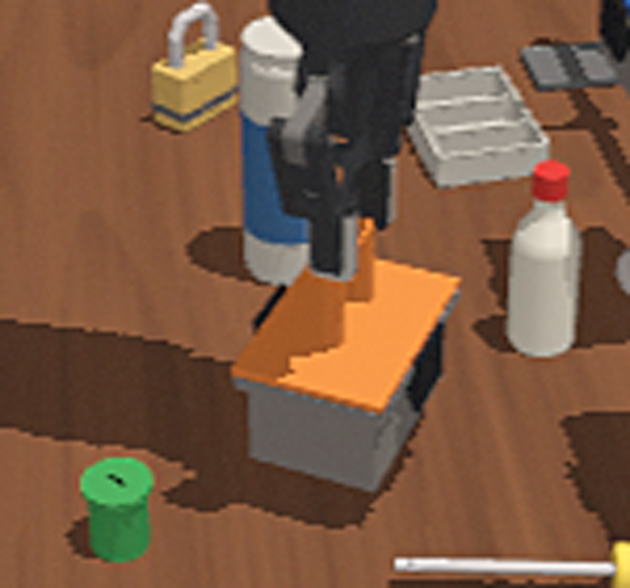

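The closed box lifts with the lid (−4.9 N, clips level). Now raise to carrying height.

send_rows --steps "0 0 -2 0; 0 0 -3 0; 0 0 -3.5 0; 0 0 -3.5 0; 0 0 -2 0"

```text
t: 12.12
eef_pos: [0.4493, -0.0959, 0.2364]
tool_rot: [0.866, 0.5, 0.001, 0.001]
wrist_force: [0.1, 0.1, -5.5]
width: 0.0395
```

send_rows --steps "0 0 0 0; 0 0 0 0"

```text
t: 12.38
eef_pos: [0.4483, -0.0955, 0.2332]
tool_rot: [0.866, 0.5, -0.001, -0.001]
wrist_force: [-0.3, 0.0, -5.4]
width: 0.0396
```

```bash
python3 - <<'E'
from h import *
print(ctrl.get_obs()["wrist_force"])
plan([0.48,0.172,0.237],92.0,n=9)
E
```

```text
[-0.31802295  0.02782215 -5.38133485]
at [ 0.4483 -0.0955  0.2332] ang 60.05 n 9
2.75 -1.18 -0.04 -0.062; 2.82 -1.01 -0.04 -0.062; 2.88 -0.83 -0.04 -0.062; 2.92 -0.65 -0.04 -0.062; 2.96 -0.47 -0.04 -0.062
2.98 -0.28 -0.04 -0.062; 2.99 -0.10 -0.04 -0.062; 2.99 0.09 -0.04 -0.062; 2.98 0.27 -0.04 -0.062
```

send_rows --steps "2.75 -1.2 -0.05 -0.062; 2.8 -1.0 -0.05 -0.062; 2.9 -0.85 -0.05 -0.062; 2.9 -0.65 -0.05 -0.062; 2.95 -0.45 -0.05 -0.062"

```text
t: 13.0
eef_pos: [0.4651, 0.0538, 0.2349]
tool_rot: [0.778, 0.629, -0.001, -0.001]
wrist_force: [-0.3, -1.4, -4.4]
width: 0.0396
```

send_rows --steps "3 -0.3 -0.05 -0.062; 3 -0.1 -0.05 -0.062; 3 0.1 -0.05 -0.062; 3 0.3 0 -0.062; 0 0 0 0"

```text
t: 13.62
eef_pos: [0.4795, 0.1741, 0.236]
tool_rot: [0.693, 0.721, -0.001, -0.001]
wrist_force: [0.2, -0.7, -5.2]
width: 0.0398
```

send_rows --steps "0 0 0 0; 0 0 0 0; 0 0 0 0"

```text
t: 14.0
eef_pos: [0.4805, 0.1716, 0.2384]
tool_rot: [0.695, 0.719, -0.0, 0.0]
wrist_force: [-0.4, 0.7, -5.3]
width: 0.0399
```

```bash
python3 - <<'E'
from h import *
ob=ctrl.get_obs(); c=imaging.camera("wrist"); img=c["img"]
print(ob["eef_pos"],ob["wrist_force"],R.from_quat(ob["tool_rot"]).as_matrix().round(4).tolist())
cv2.imwrite("pics/w11.png",img[:,:,::-1])
s=imaging.camera("side"); cv2.imwrite("pics/s11.png",cv2.resize(s["img"][110:310,250:520,::-1],None,fx=2.9,fy=2.9))
s=imaging.camera("top"); cv2.imwrite("pics/t11.png",cv2.resize(s["img"][80:240,180:400,::-1],None,fx=3.5,fy=3.5))
E
```

```text
[0.48048284 0.17156682 0.23836651] [-0.37571107  0.73014976 -5.32595507] [[-0.034, 0.9994, -0.0002], [0.9994, 0.034, -0.0002], [-0.0002, -0.0002, -1.0]]
```

View pics/w11.png

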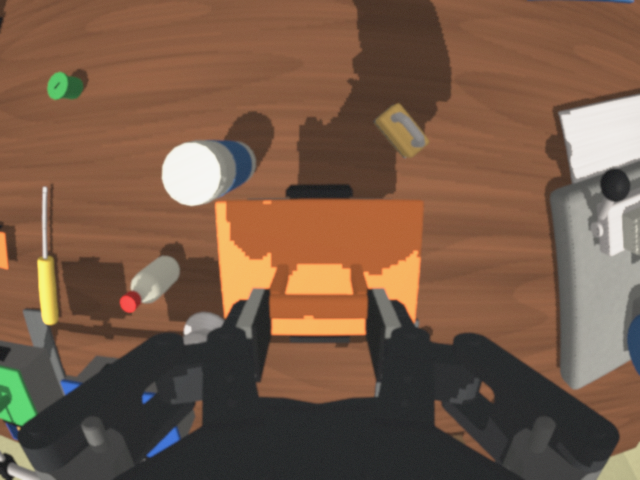

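View pics/s11.png

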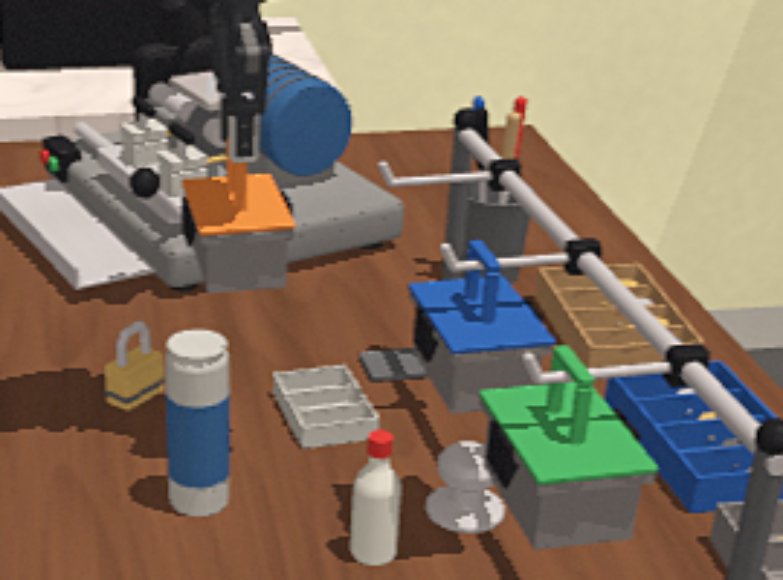

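View pics/t11.png

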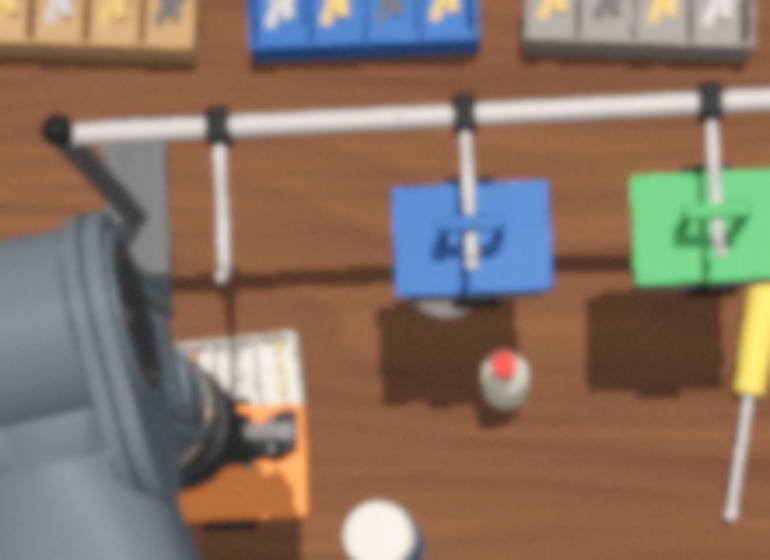

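Box is level in front of the free hook; the hook tip is at side pixel about (382,168) and top pixel (243,159). I'll triangulate it and check the camera biases against the lid, whose pose I know.

```bash
python3 - <<'E'
from h import *
ob=ctrl.get_obs(); s=imaging.camera("side"); t=imaging.camera("top")
Rt=R.from_quat(ob["tool_rot"]).as_matrix(); print(ob["eef_pos"])
for nm,c in (("side",s),("top",t)):
    for sx in (-54,54):
        for sy in (-38,38):
            P=ob["eef_pos"]+Rt@np.array([(1+sx),(-2.7+sy),10.5])/1000
            print(nm,sx,sy,proj(c,P).round(1))
def tri(a,b):
    (o1,d1),(o2,d2)=ray(s,a),ray(t,b); d1,d2=d1[0],d2[0]
    A=np.c_[d1,-d2]; k=np.linalg.lstsq(A,o2-o1,rcond=None)[0]; p,q=o1+k[0]*d1,o2+k[1]*d2
    return ((p+q)/2).round(4),(p-q).round(4)
print(tri((382.1,168),(243.4,159)))
v=s["img"][145:225,290:450,::-1]; cv2.imwrite("pics/s12.png",cv2.resize(v,None,fx=5,fy=5,interpolation=cv2.INTER_CUBIC))
v=t["img"][100:240,220:280,::-1]; cv2.imwrite("pics/t12.png",cv2.resize(v,None,fx=4.2,fy=4.2,interpolation=cv2.INTER_CUBIC))
# expected projections of the hook for seat guess
for seat in ([.630,.174],[.629,.1715]):
    th=np.radians(2); X=np.array([np.cos(th),np.sin(th)])
    for x,z in((-34,.254),(-22,.2365),(75,.2365)):
        P=np.r_[np.array(seat)+X*x/1000,z]; print(seat,x,"side",proj(s,P).round(1),"top",proj(t,P).round(1))
E
```

```text
[0.48056889 0.1718628  0.23864822]
side -54 -38 [[318.1 188.8]]
side -54 38 [[351.1 186.6]]
side 54 -38 [[312.  171.4]]
side 54 38 [[342.4 169.5]]
top -54 -38 [[268.  227.9]]
top -54 38 [[267.  195.5]]
top 54 -38 [[221.7 229.6]]
top 54 38 [[220.9 197.3]]
(array([0.6001, 0.1723, 0.2489]), array([ 0.0002, -0.    ,  0.    ]))
[0.63, 0.174] -34 side [[380.4 166. ]] top [[242.8 160.2]]
[0.63, 0.174] -22 side [[384.9 172.6]] top [[243.9 156.7]]
[0.63, 0.174] 75 side [[424.1 170.1]] top [[242.8 115.9]]
[0.629, 0.1715] -34 side [[380.2 166.4]] top [[243.9 160.7]]
[0.629, 0.1715] -22 side [[384.8 173. ]] top [[245.  157.1]]
[0.629, 0.1715] 75 side [[424.  170.5]] top [[243.8 116.3]]
```

View pics/s12.png

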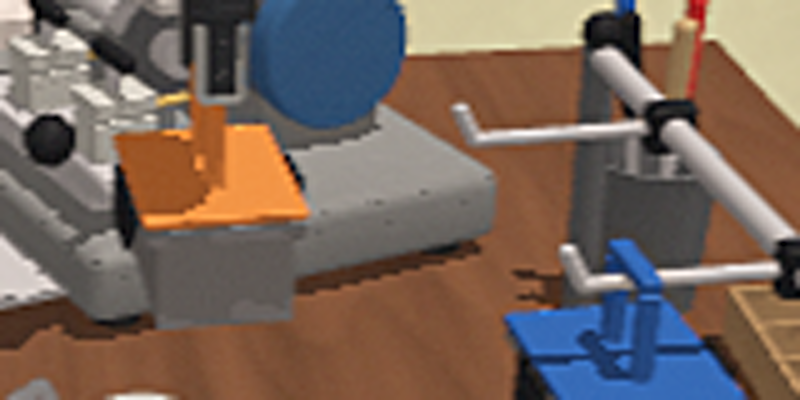

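View pics/t12.png

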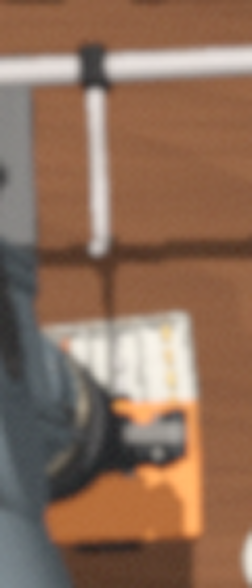

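Everything agrees within about 1 mm. Hook seat is about (0.630, 0.173, 0.240), and the target is the handle 12 mm inboard of it.

```bash
python3 - <<'E'
from h import *
plan([0.56,0.1715,0.2355],92.0,n=3)
E
```

```text
at [0.4806 0.172  0.2387] ang 91.99 n 3
-0.11 2.64 0.11 -0.000; -0.11 2.64 0.11 -0.000; -0.11 2.64 0.11 -0.000
```

send_rows --steps "-0.1 2.6 0.1 0; -0.1 2.6 0.1 0; -0.1 2.6 0.1 0; 0 0 0 0; 0 0 0 0"

```text
t: 14.88
eef_pos: [0.5578, 0.172, 0.2354]
tool_rot: [0.695, 0.719, -0.001, -0.001]
wrist_force: [-1.6, 0.5, -4.8]
width: 0.04
```

```bash
python3 - <<'E'
from h import *
s=imaging.camera("side"); v=s["img"][125:225,300:450,::-1]; cv2.imwrite("pics/s13.png",cv2.resize(v,None,fx=5,fy=5,interpolation=cv2.INTER_CUBIC))
plan([0.6447,0.1725,0.2355],92.0,n=4)
E
```

```text
at [0.5575 0.172  0.2357] ang 92.03 n 4
-0.07 2.18 0.00 0.000; -0.06 2.18 0.00 0.000; -0.06 2.18 0.00 0.000; -0.06 2.18 0.00 0.000
```

View pics/s13.png

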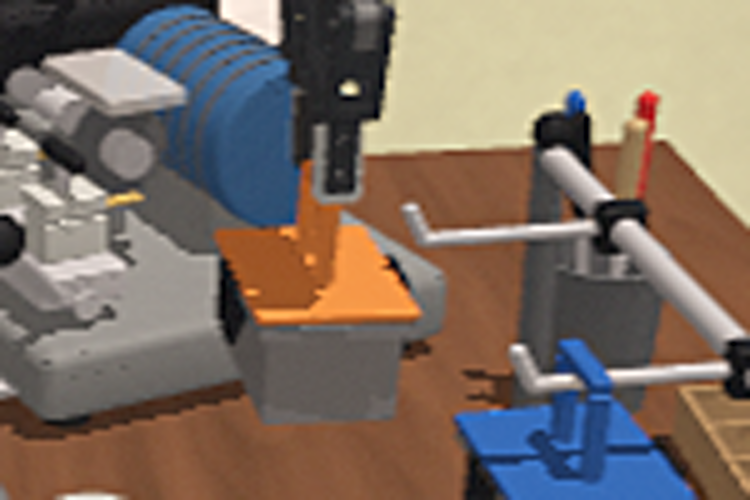

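The hook tip points at the handle's opening. Threading it slowly.

send_rows --steps "-0.05 1.5 0 0; -0.05 1.5 0 0; -0.05 1.5 0 0; 0 0 0 0; 0 0 0 0"

```text
t: 15.55
eef_pos: [0.6026, 0.1722, 0.2359]
tool_rot: [0.694, 0.72, -0.0, -0.0]
wrist_force: [-1.0, 1.0, -4.7]
width: 0.0397
```

```bash
python3 - <<'E'
from h import *
s=imaging.camera("side"); v=s["img"][125:225,320:470,::-1]; cv2.imwrite("pics/s14.png",cv2.resize(v,None,fx=5,fy=5,interpolation=cv2.INTER_CUBIC))
s=imaging.camera("top"); v=s["img"][90:210,200:320,::-1]; cv2.imwrite("pics/t14.png",cv2.resize(v,None,fx=5,fy=5,interpolation=cv2.INTER_CUBIC))
plan([0.6447,0.1725,0.2355],92.0,n=4)
E
```

```text
at [0.6027 0.1722 0.236 ] ang 92.04 n 4
-0.03 1.05 0.01 0.000; -0.03 1.05 0.01 0.000; -0.03 1.05 0.01 0.000; -0.03 1.05 0.01 0.000
```

View pics/s14.png

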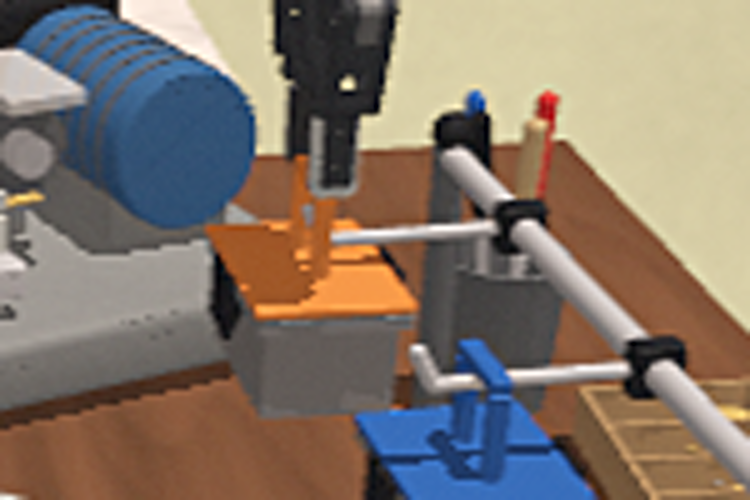

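View pics/t14.png

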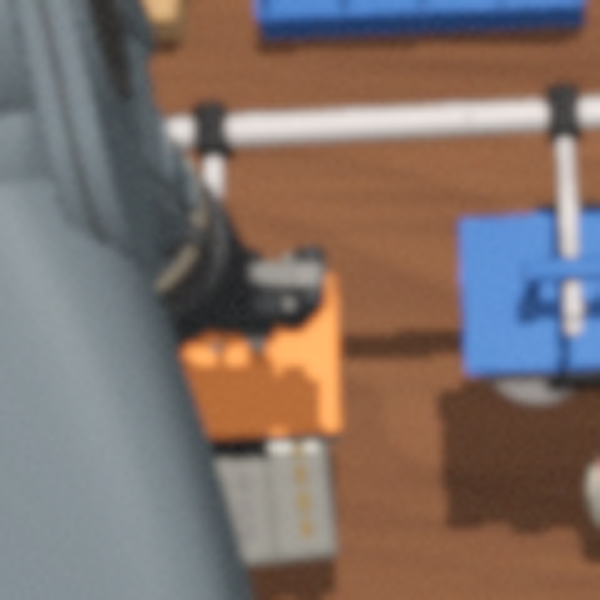

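The side view shows the rod going into the opening between the legs. Forces are unchanged, so I'll continue.

send_rows --steps "0 1.1 0 0; 0 1.1 0 0; -0.05 1.1 0 0; -0.05 1 0 0; 0 0 0 0"

```text
t: 16.27
eef_pos: [0.6467, 0.1725, 0.2352]
tool_rot: [0.695, 0.719, -0.0, -0.0]
wrist_force: [0.3, -0.6, -4.6]
width: 0.0396
```

```bash
python3 - <<'E'
from h import *
ob=ctrl.get_obs(); print(ob["eef_pos"],ob["wrist_force"])
s=imaging.camera("side"); v=s["img"][125:225,340:490,::-1]; cv2.imwrite("pics/s15.png",cv2.resize(v,None,fx=5,fy=5,interpolation=cv2.INTER_CUBIC))
plan([0.6447,0.1725,0.2355],92.0,n=4)
E
```

```text
[0.64674251 0.17254664 0.23522992] [ 0.27685966 -0.60828915 -4.55402342]
at [0.6463 0.1726 0.2355] ang 92.02 n 4
-0.00 -0.04 -0.00 0.000; -0.00 -0.04 -0.00 0.000; -0.00 -0.04 -0.00 0.000; -0.00 -0.04 -0.00 0.000
```

View pics/s15.png

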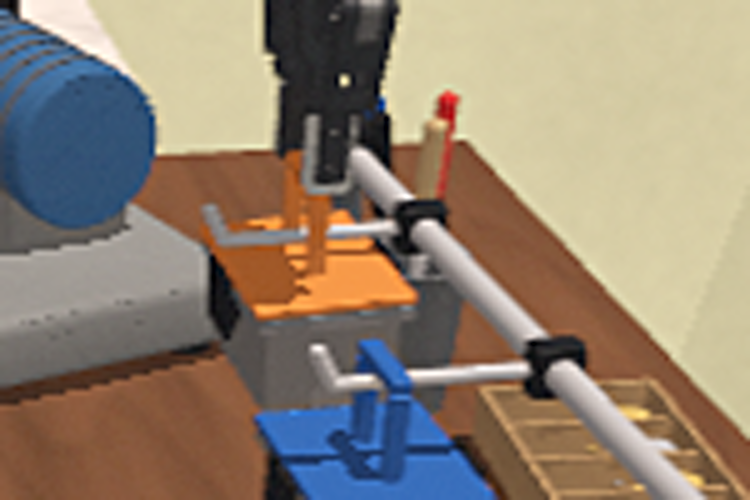

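The rod passes through the loop with the upturn in front. Lowering about 24 mm.

send_rows --steps "0 0 0.7 0; 0 0 0.7 0; 0 0 0.6 0; 0 0 0.3 0; 0 0 0 0"

```text
t: 16.95
eef_pos: [0.6463, 0.1725, 0.212]
tool_rot: [0.695, 0.719, -0.0, -0.0]
wrist_force: [0.4, 0.1, -4.7]
width: 0.0397
```

send_rows --steps "0 0 0.2 0; 0 0 0 0; 0 0 0 0"

```text
t: 17.32
eef_pos: [0.6468, 0.1726, 0.2109]
tool_rot: [0.695, 0.719, 0.0, 0.0]
wrist_force: [0.1, -0.0, -4.6]
width: 0.0394
```

```bash
python3 - <<'E'
from h import *
ob=ctrl.get_obs(); print(ob["eef_pos"],ob["wrist_force"],ob["moment"])
s=imaging.camera("side"); v=s["img"][125:225,340:490,::-1]; cv2.imwrite("pics/s16.png",cv2.resize(v,None,fx=5,fy=5,interpolation=cv2.INTER_CUBIC))
E
```

```text
[0.64684262 0.17262276 0.21090963] [ 0.14141646 -0.00620255 -4.57077894] [-0.00016779 -0.05759444 -0.05283628]
```

View pics/s16.png

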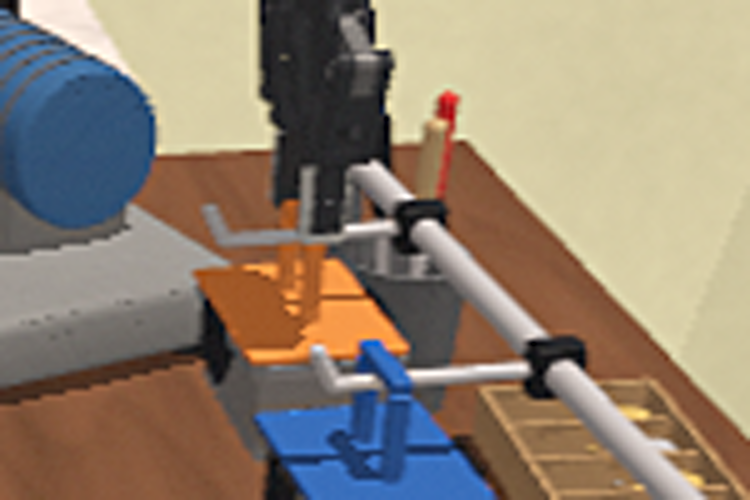

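Nearly seated; still bearing the full weight. I'll creep down.

send_rows --steps "0 0 0.15 0; 0 0 0.1 0; 0 0 0 0; 0 0 0 0"

```text
t: 17.88
eef_pos: [0.647, 0.1726, 0.2105]
tool_rot: [0.695, 0.719, 0.001, 0.001]
wrist_force: [-1.5, -0.6, 5.6]
width: 0.0398
```

Seated on the hook (force flipped to +5.6 N). Ease off and open.

send_rows --steps "0 0 -0.12 0; 0 0 0 0; 0 0 0 0"

```text
t: 18.25
eef_pos: [0.647, 0.1726, 0.2105]
tool_rot: [0.695, 0.719, 0.001, 0.001]
wrist_force: [-1.3, 0.2, 5.4]
width: 0.0396
```

send_rows --steps "0 0 0 0; 0 0 0 0; 0 0 0 0; 0 0 0 0" --grip 6.5

```text
t: 18.75
eef_pos: [0.6466, 0.1726, 0.2088]
tool_rot: [0.695, 0.719, -0.0, -0.0]
wrist_force: [0.3, -0.2, -1.8]
width: 0.0651
```

```bash
python3 - <<'E'
from h import *
ob=ctrl.get_obs(); print(ob["eef_pos"],ob["wrist_force"],ob["width"])
s=imaging.camera("side"); v=s["img"][125:245,340:490,::-1]; cv2.imwrite("pics/s17.png",cv2.resize(v,None,fx=5,fy=5,interpolation=cv2.INTER_CUBIC))
c=imaging.camera("wrist"); cv2.imwrite("pics/w17.png",c["img"][:,:,::-1])
E
```

```text
[0.6465558  0.17257985 0.2087778 ] [ 0.31779146 -0.23663755 -1.83975641] 0.0651263144606215
```

View pics/s17.png

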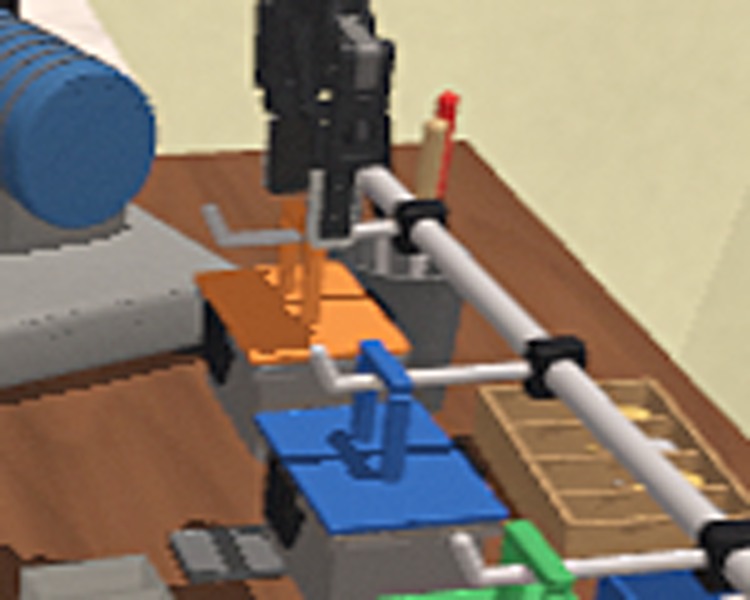

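View pics/w17.png

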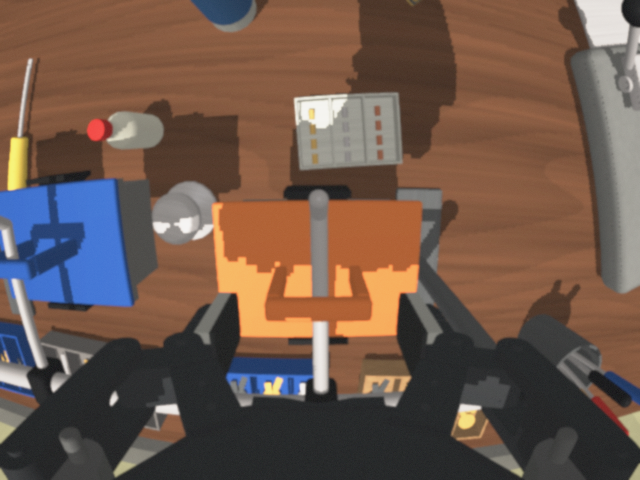

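The wrist view shows the handle bar on the rod (320,305), with the fingers clear on both sides. Retreating straight up.

send_rows --steps "0 0 -0.7 0; 0 0 -1.5 0; 0 0 -2.5 0; 0 0 -3 0; 0 0 -3 0" --grip 7

```text
t: 19.48
eef_pos: [0.6464, 0.1726, 0.3179]
tool_rot: [0.695, 0.719, 0.0, 0.0]
wrist_force: [0.6, -0.5, -0.4]
width: 0.0701
```

send_rows --steps "0 -3 -1 0; 0 -3 0 0; 0 -3 0 0; 0 -3 0 0; 0 0 0 0"

```text
t: 20.1
eef_pos: [0.5249, 0.1685, 0.3279]
tool_rot: [0.694, 0.72, 0.001, 0.0]
wrist_force: [-0.5, 0.3, 1.5]
width: 0.0697
```

send_rows --steps "0 0 0 0; 0 0 0 0; 0 0 0 0; 0 0 0 0; 0 0 0 0"

```text
t: 20.72
eef_pos: [0.5269, 0.1684, 0.326]
tool_rot: [0.695, 0.719, -0.0, -0.0]
wrist_force: [0.0, 0.6, -0.2]
width: 0.0696
```

```bash
python3 - <<'E'
from h import *
ob=ctrl.get_obs(); print(ob["t"],ob["eef_pos"],ob["wrist_force"],ob["width"])
s=imaging.camera("side"); v=s["img"][110:350,280:580,::-1]; cv2.imwrite("pics/s18.png",cv2.resize(v,None,fx=2.5,fy=2.5,interpolation=cv2.INTER_CUBIC))
c=imaging.camera("wrist"); cv2.imwrite("pics/w18.png",c["img"][:,:,::-1])
E
```

```text
20.725 [0.52689067 0.16835321 0.32601347] [ 0.00761119  0.57134962 -0.23882273] 0.06958860141354484
```

View pics/s18.png

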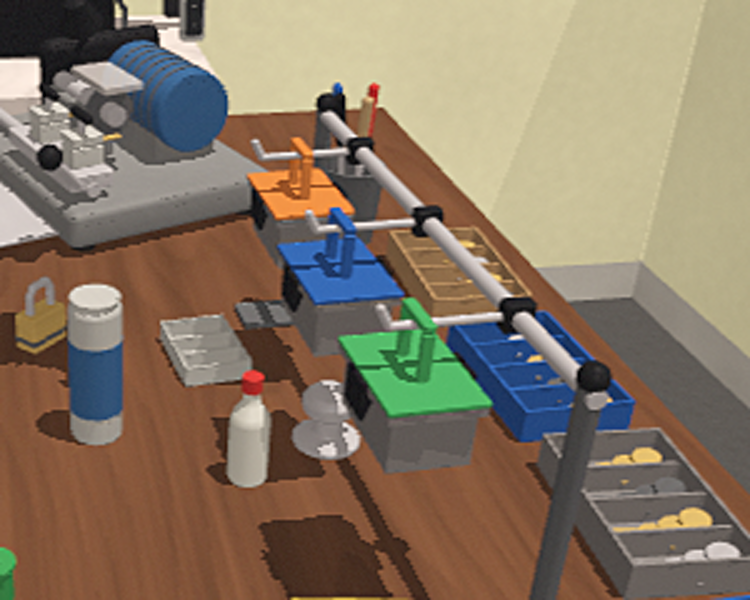

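View pics/w18.png

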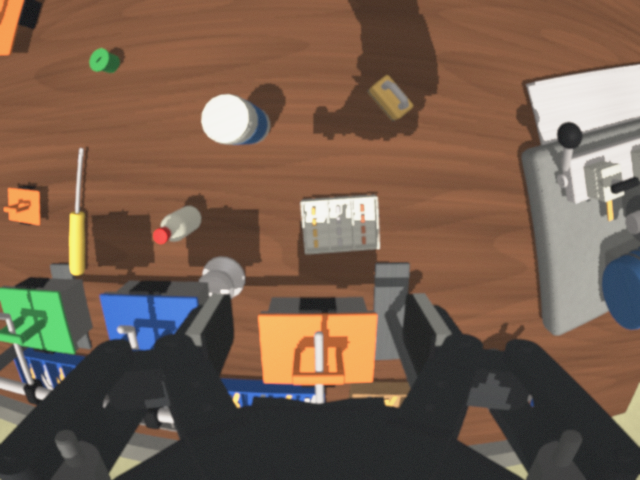

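The box hangs upright on the free hook like its neighbours. I'll do a quick at-rest check, then hand in.

```bash
python3 - <<'E'
from h import *
a=[]
for i in range(8):
    s=imaging.camera("side")["img"]; m=orange(s); m[:160]=0; m[240:]=0; m[:,:370]=0; m[:,430:]=0
    M=cv2.moments(m); a.append((round(M["m10"]/M["m00"],2),round(M["m01"]/M["m00"],2)))
print(a)
E
```

```text
[(399.73, 185.05), (399.71, 185.04), (399.66, 185.07), (399.71, 185.04), (399.68, 185.09), (399.72, 185.05), (399.71, 185.0), (399.72, 185.04)]
```

```bash
python3 -c "
from cell import ctrl
print(ctrl.close_job())"
```

```text
the job is handed in; nothing more can be done
None
```

The grey box is closed and hanging on the free hook, and I handed the job in at about 21 s; no verdict is reported.

**What I did:** I gripped the 76×108 mm lid by its handle legs and pressed it onto the box on the bench. The push reached about 24 N. I then carried the box over the bench items, put the free hook (the leftmost one from the robot) through the handle loop, lowered it until it seated, opened the gripper and backed away.

**What my checks showed:**
- **Lid:** on the first press the far clip was still riding on the rim. After pressing further, both clips looked shut and the lid was at its home height. The box lifted with the lid, pulling about 5 N. The lock was in the box before closing but can't be seen now.
- **Hanging:** the last pictures show the box upright and level. The handle was about 14–15 mm to the rail side of the seat when lowered. The box was still to within 0.1 pixel over 0.4 s.
- **Everything else:** the gripper was clear of everything. The other boxes and bench items looked undisturbed by eye; I did not re-measure them.
- **Small disagreements:** the top and wrist cameras differed by up to 3 mm on the box's and lid's positions, so I placed the lid by the wrist view. The arm's reported position wandered by a few mm and was corrected before each fit.

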